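# Shut and bolt the utensil box before the cart is wheeled off

## Robot

A 6-joint arm with a two-finger parallel gripper is mounted at the origin on a cart in front of the work surface, level with it; the furniture and walls round the work are solid. World frame = base frame: x ahead of the robot, y to its left, z up, the work surface at z = 0. Lengths are in mm, angles in rad, forces in N, time in s.
With the tool pointing down it reaches from about 350 to 775 mm from the base axis. Payload 7.3 kg.
Tool frame: the origin (TCP) lies at the very end of the fingers, on their centre line; the grasp point (between the pads) lies 19 mm behind it (bot.grasp_offset is the distance from the TCP to the grasp point, in mm); z points along the fingers, y is the direction in which the jaws open and shut (so a half turn about z gives the same grasp; the last joint's range is limited). The gripper opens to 92 mm and grips with 3 to 60 N. Pads are 19 mm wide; open, the fingers measure 130 mm over their backs; the gripper's body (75 mm by 190 mm) begins 47 mm behind the grasp point.
Start: joints at [0.96, 0.342, 1.524, -0, 1.275, -0.146], TCP at [235.317, 469.33, 226.741] pointing down, gripper open.
Joint ranges: [-2.53, 2.53], [-0.77, 2.02], [0.04, 2.7], [-1, 4.14], [0.28, 2.66], [-3.11, 3.11]. Speed limits (rad/s): [2.57, 2.57, 3.14, 3.14, 3.14, 3.14].

## Interface

Orientations are given as [roll, pitch, yaw] about the fixed x, y, z axes, in that order (R = Rz(yaw) Ry(pitch) Rx(roll)).
In Python, from plant import bot gives the robot as it stands.
- The arm moves only by the tool servo_tool, never from a script. Its arguments are lists of equal length, an entry for each row: "angular": the turn, a rotation vector about the world's x, y, z in degrees, a list of three; "slide": the shift along the world's x, y, z in mm, a list of three; "grip": the opening, from -1 (shut) to 1 (fully open), so that 0 is half open. In form: {"angular": [[ax, ay, az], ...], "slide": [[dx, dy, dz], ...], "grip": [grip, ...]}. A call has 1 to 10 rows; each row is the pose to reach, as a shift and turn from the pose commanded when the call began; what a row does not reach only later rows make up. A row lasts 1/12 s, in which the tool goes at most 41.7 mm and 7.16 degrees, less where a joint would pass 70% of its speed; a pose out of reach is approached as far as the arm can. A call with a gripper value outside its range is refused whole. The fingers move at their own pace and stop on an object; the grip force is fixed at half the most. Time passes only in rows, so rows that repeat a pose let the fingers close. It gives the time, the measured TCP pose, the force and the opening at its end, in the units of the state.
- bot.get_obs(): the state, without advancing time (a new reading comes with each control period).
- bot.capture(name): name is "scene" or "top" or "wrist"; returns a dict with "img" (384x512x3 uint8, blue, green, red), "range_z" (384x512 float32, mm along the optical axis (not along the pixel's ray), 0 where there is no reading), "fov_y" (degrees; the focal length in pixels is half the picture's height over the tangent of half this angle, whatever the lens; pixels are square), "cx", "cy" (the principal point, pixels), "R" (3x3) and "t" (3): a world point X has camera coordinates R X + t; the wrist camera has in their place "T_tool_cam" (4x4, takes a point from camera to tool coordinates, whose origin is the TCP and whose axes are the flange's). Camera axes: x right, y down, z forward; pixel columns grow to the right and rows downward; lengths in mm; the calibration is good to about 2 mm. A picture is of the moment at which its call begins: read the wrist's pose just before it.
- bot.close_job(): hands the job in, once; it reports no verdict.
The state is a dict: "time": time; "joint_positions": joint angles; "dq": joint speeds; "tau": joint torques, N m; "tool_pos": TCP position; "tcp_rot": TCP orientation; "contact_force": force on the tool from outside, world axes, zero at the start; "moment": the same for the moment, N m; "grip_width": finger opening in mm.
Only numpy, scipy, OpenCV 4.12 (cv2) and the standard library are available. Lean on these libraries where they do the work, as an engineer would, in place of code of your own. Each camera call takes 0.05 s, during which the arm holds its last target.

## Task

Get the steel utensil box ready to travel: press its lid fully shut, push the bolt on its front along its slot until it is all the way home through the eye on the lid, then push the bolt's handle right down into its notch so that it cannot work back. Only push with the fingers: do not grip, lift or force anything, do not shove the box out of its place, and leave the other things on the cart as they are.

Things in the scene. Friction and masses are not known exactly. Their poses are not given: they have to be found in the camera images.
- utensil_box: Stainless box, 174 deep (x), 322 wide (y), 131 mm high with the lid shut, about 4 kg, loose on the cart. Origin under it, z up; its front, which faces the robot, is the plane x = -111 mm. The bolt runs along y on the front, axis at x = -126, z = 85 mm, in a sleeve from y = -135 to -25 mm; the eye on the lid, once shut, is at y = 2 mm, and stands out to x = -140 mm.
- utensil_box_lid (a joint): Angle (rad) of the lid on its stiff hinge at the back, which stays where it is left: 0 is fully shut, larger is more open; it starts 0.2 to 0.45. The hinge line is parallel to the box's y at x = +68, z = 121 mm. Pushing it shut takes about 4 N at the front edge.
- bolt (a joint): How far (m) the bolt has slid along the box's +y out of its sleeve: 0 is fully back, 0.0455 fully home through the lid's eye. It starts at 0 to 0.01; friction is about 2 N. Its eye hangs from the lid, in line with the bolt only when the lid is shut.
- bolt_turn (a joint): Turn (rad) of the bolt's handle about the bolt, downward: 0 is 34 degrees above level (in the slot), 1.2 is 34 degrees below level (at the bottom of the notch). It can turn only when the bolt is within 3 mm of fully home, and once down it keeps the bolt from sliding. It stays where it is left; about 2 N at the knob turns it.
- bolt_handle: The bolt's handle: a steel ball knob, 18 mm across, on an 8 mm stem. The origin is the knob's centre, 50 mm from the bolt's axis; the stem points away from the box's front (its -x) and up, later down. It moves with the bolt and with the turn: 45.5 mm along the box's +y in all, and 56 mm down with the full turn.
- lid_edge (a point): Point on the lid's upper face, half-way along it and 14 mm behind its front edge; it moves with the lid. With the lid shut it lies at box x = -95, y = 0, z = 132 mm.
- tub: Bystander, to be left alone: lidded plastic tub near the robot's rail, 119 mm across, 51 mm high.
- probe: Bystander, to be left alone: probe thermometer lying by the robot's rail, 216 mm long, 17 mm high.
- tape: Bystander, to be left alone: roll of beige tape lying by the robot's rail, 106 mm across, 25 mm high.
- marker: Bystander, to be left alone: felt marker lying by the robot's rail, 135 mm long, 16 mm high.

How it is judged (in metres and radians):
On the way, in this order (a step that is already met when the one before it is completed fails the run):
1. the lid is pressed shut (value of joint utensil_box_lid below 0.03 rad and value of joint bolt below 0.03 m), for 0.1 s.
2. with the lid shut, the bolt is pushed home through the eye (value of joint utensil_box_lid below 0.03 rad and value of joint bolt above 0.041 m), for 0.02 s.
3. the handle is pushed down into its notch (all of step 2 and value of joint bolt_turn above 1 rad), for 0.2 s.
At the end, for the whole second after the job is handed in: the lid is shut (within 0.03 rad), the bolt is home (past 41 of its 45.5 mm), its handle is down in the notch (past 1.0 of 1.2 rad), and the box stands within 25 mm of where it was (all of step 3 and distance of utensil_box from where it was at the start of the episode below 0.025 m and linear speed of utensil_box below 0.01 m/s); the robot touches nothing.
It fails at once if the box is lifted, tipped or shoved more than 25 mm (height (world z) of utensil_box above 0.012 m or angle between utensil_box's own z axis and vertical above 0.08 rad or distance of utensil_box from where it was at the start of the episode above 0.025 m).
It fails at once if the lid is lifted further open than it can start (value of joint utensil_box_lid above 0.52 rad).
It fails at once if the bolt's handle is gripped or forced: over 35 N between it and the fingers (contact force between the fingers and bolt_handle above 35 N).
It fails at once if a bystander is moved by more than 20 mm (distance of any of tub, probe, tape, marker from where it was at the start of the episode above 0.02 m).
It also fails if it takes over 45 s, if anything falls off the work surface, if the arm or the gripper's body presses on something with over 40 N, if the wrist force passes 120 N, or if a joint passes its speed limit or range.

## Working session

There is one attempt and no reset: what is moved stays moved. The work goes in short steps, Python scripts to look and compute and a tool call to move; the robot and the scene stay as the last step left them, time stands still between calls to the robot, and variables do not carry over. Pictures are saved under pics/ and viewed, and the job is handed in when it is done.

Besides the shell and the picture viewer there is one more tool, called after "Call:" as a command line: name --argument value ..., lists and objects as JSON in quotes. servo_tool: Moves the arm, as the interface text tells. Its arguments: {"type":"object","properties":{"angular":{"type":"array","items":{"type":"array","items":{"type":"number"}}},"slide":{"type":"array","items":{"type":"array","items":{"type":"number"}}},"grip":{"type":"array","items":{"type":"number"}}},"required":["angular","slide","grip"]}

```bash
ls; mkdir -p pics
cat > h.py <<'E'
import numpy as np, cv2
from plant import bot
def pts(c,us,vs,zs=None):
    f=192/np.tan(np.radians(c["fov_y"]/2))
    us=np.asarray(us,float);vs=np.asarray(vs,float)
    z=c["range_z"][vs.astype(int),us.astype(int)] if zs is None else zs
    P=np.stack([(us-c["cx"])/f*z,(vs-c["cy"])/f*z,z],-1)
    return (P-np.array(c["t"]))@np.array(c["R"])
E
python3 - <<'E'
from h import *
o=bot.get_obs();print({k:np.round(v,3) for k,v in o.items()})
for n in("scene","top"):
    c=bot.capture(n);cv2.imwrite(f"pics/{n}0.png",c["img"]);np.savez(f"{n}0.npz",**c)
    R=np.array(c["R"]);print(n,c["fov_y"],-R.T@np.array(c["t"]),R.round(2).tolist(),(c["range_z"]>0).mean())
E
```

```text
pics
{'time': np.float64(0.0), 'joint_positions': array([ 0.96 ,  0.343,  1.525,  0.   ,  1.275, -0.146]), 'dq': array([-0.001,  0.001,  0.   , -0.001,  0.   ,  0.   ]), 'tau': array([ 1.0000e-03, -4.3125e+01, -2.4422e+01,  7.2000e-02,  5.6000e-02,
       -0.0000e+00]), 'tool_pos': array([235.039, 468.963, 226.025]), 'tcp_rot': array([-3.14 , -0.   ,  2.677]), 'contact_force': array([ 0.333, -0.601, -0.231]), 'moment': array([ 0.021, -0.019, -0.011]), 'grip_width': np.float64(91.928)}
scene 56.36012495419806 [ -38.20283301 -683.87364951  449.84454249] [[0.68, -0.74, 0.01], [-0.28, -0.27, -0.92], [0.68, 0.62, -0.39]] 0.9960734049479166
top 49.895151576398696 [ 377.43238702 -130.9609312  1052.19305603] [[-0.02, -1.0, 0.0], [-0.99, 0.02, -0.17], [0.17, -0.01, -0.99]] 0.9962514241536459
```

View pics/scene0.png

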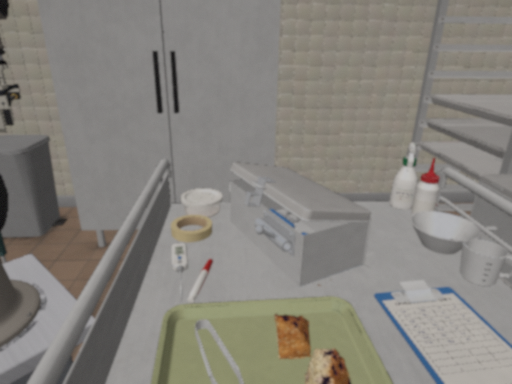

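View pics/top0.png

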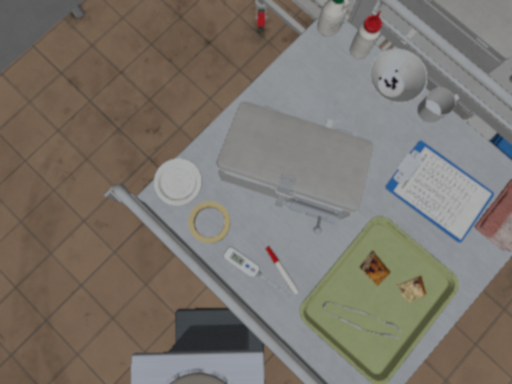

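Run:
```python
from h import *
for n,(u0,v0,u1,v1) in {"top":(200,90,390,240),"scene":(220,150,380,285)}.items():
    c=dict(np.load(f"{n}0.npz"));im=c["img"][v0:v1,u0:u1]
    cv2.imwrite(f"pics/{n}0z.png",cv2.resize(im,None,fx=4,fy=4,interpolation=cv2.INTER_CUBIC))
c=dict(np.load("top0.npz"))
for p in [(240,106),(370,157),(355,205),(224,170),(318,225),(287,185),(300,150),(178,180),(209,222),(241,262),(280,270),(280,240),(258,210),(130,195),(250,310),(360,230),(380,222)]:
    print(p,pts(c,[p[0]],[p[1]]).round(0)[0])
```

```text
(240, 106) [ 724. -116.  135.]
(370, 157) [ 595. -410.  137.]
(355, 205) [ 482. -360.  170.]
(224, 170) [568. -78. 154.]
(318, 225) [ 445. -288.  114.]
(287, 185) [ 527. -214.  179.]
(300, 150) [ 611. -249.  152.]
(178, 180) [568.  43.  45.]
(209, 222) [466. -30.   3.]
(241, 262) [ 365. -109.   17.]
(280, 270) [ 343. -205.   12.]
(280, 240) [ 417. -208.    2.]
(258, 210) [ 494. -155.    2.]
(130, 195) [519. 135. 134.]
(250, 310) [ 256. -129.   63.]
(360, 230) [ 438. -414.   -3.]
(380, 222) [ 456. -462.    9.]
```

View pics/top0z.png

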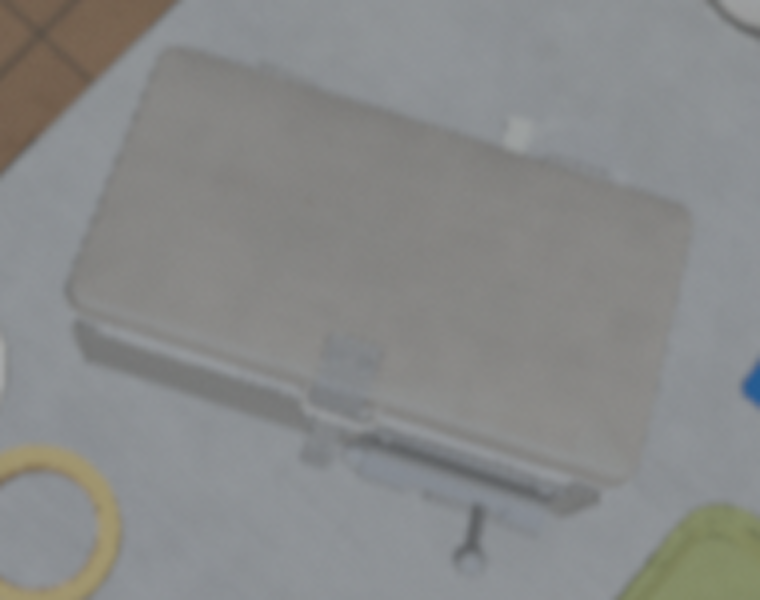

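View pics/scene0z.png

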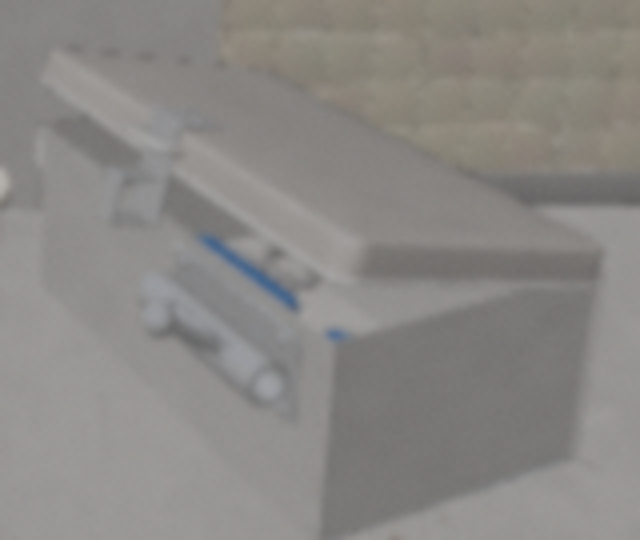

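```bash
cat > box.py <<'E'
from h import *
def boxpose(c,vb=False):
    vs,us=np.mgrid[90:240,200:390];us=us.ravel();vs=vs.ravel()
    P=pts(c,us,vs); 
    m=(P[:,2]>122)&(P[:,2]<215)&(P[:,0]>430)&(P[:,1]<-30)
    Q=P[m]
    for _ in range(8):
        ctr=Q.mean(0);n=np.linalg.svd(Q-ctr,full_matrices=False)[2][2];n*=np.sign(n[2])
        r=np.abs((P-ctr)@n);Q=P[m&(r<4)]
    ang=np.arccos(n[2])
    rect=cv2.minAreaRect(Q[:,:2].astype(np.float32))
    return Q,n,ctr,ang,rect
if __name__=="__main__":
    c=dict(np.load("top0.npz"));Q,n,ctr,ang,rect=boxpose(c)
    print(len(Q),n,ctr,ang,rect); print(cv2.boxPoints(rect))
    print("downhill yaw(box x)",np.degrees(np.arctan2(n[1],n[0])))
    print("knob top depth",pts(c,[316,317,318,317],[227,228,228,229]))
    s=dict(np.load("scene0.npz"));print("knob scene",pts(s,[258,259,259,260],[228,228,229,229]))
    # triangulate
    def ray(c,u,v):
        f=192/np.tan(np.radians(c["fov_y"]/2));R=np.array(c["R"]);d=R.T@np.array([(u-c["cx"])/f,(v-c["cy"])/f,1]);return -R.T@np.array(c["t"]),d/np.linalg.norm(d)
    o1,d1=ray(c,317.5,228);o2,d2=ray(s,259,228.5)
    A=np.stack([d1,-d2],1);x=np.linalg.lstsq(A,o2-o1,rcond=None)[0];print(o1+d1*x[0],o2+d2*x[1])
E
python3 box.py
```

```text
9804 [ 0.22418967 -0.07924604  0.97131821] [ 601.23948729 -241.40293095  153.2151838 ] 0.24008315337097366 ((605.3286743164062, -241.5230255126953), (326.25396728515625, 179.5397491455078), 70.82935333251953)
[[ 466.9689  -366.12488]
 [ 636.55225 -425.08264]
 [ 743.6885  -116.92117]
 [ 574.1051   -57.96341]]
downhill yaw(box x) -19.4673643303011
knob top depth [[ 439.62917615 -281.48378697  122.42782226]
 [ 437.26510232 -283.42874137  123.62278932]
 [ 437.32024032 -285.93972912  122.0318    ]
 [ 435.02671339 -283.31150503  123.67737861]]
knob scene [[ 428.14813541 -287.15714438  118.53028185]
 [ 428.76865089 -289.16038225  119.03479561]
 [ 427.71017922 -290.11744041  117.62681133]
 [ 428.28714443 -292.14695987  118.16162925]]
[ 437.86953795 -286.1646181   113.87142416] [ 435.32913718 -283.64673008  113.29132447]
```

Run:
```python
from box import *
c=dict(np.load("top0.npz"));s=dict(np.load("scene0.npz"))
Q,n,ctr,ang,rect=boxpose(c)
for yaw in(-19.2,):
    a=np.radians(yaw);ex=np.array([np.cos(a),np.sin(a)]);ey=np.array([-np.sin(a),np.cos(a)])
    X=Q[:,:2]@ex;Y=Q[:,:2]@ey
    print(np.percentile(X,[0,.5,1,3,97,99,99.5,100]).round(1),np.percentile(Y,[0,.5,1,3,97,99,99.5,100]).round(1))
    for y0 in range(-40,300,20):
        m=abs(Y-y0)<4
        if m.sum()>5:print(y0,X[m].min().round(1),X[m].max().round(1),end=' | ')
    # front wall from scene
    vs,us=np.mgrid[180:285,225:310];P=pts(s,us.ravel(),vs.ravel())
    m=(P[:,2]>15)&(P[:,2]<60)&(P[:,0]>400)
    W=P[m];wx=W[:,:2]@ex;wy=W[:,:2]@ey
    print("\nwall");h=np.histogram(wx,bins=np.arange(480,620,5));print(list(zip(h[1],h[0])))
    m2=abs(wx-np.median(wx))<8
    A=np.polyfit(wy[m2],wx[m2],1);print(A,wy[m2].min(),wy[m2].max(),np.median(wx[m2]))
    k=np.array([436.5,-285]);print("knob",k@ex,k@ey)
```

```text
[561.3 564.6 565.6 568.9 730.5 734.6 735.7 740.9] [-192.1 -189.5 -187.5 -181.   122.6  129.5  131.5  134.1]
-40 563.2 736.3 | -20 561.7 736.6 | 0 563.3 737.6 | 20 564.3 736.6 | 40 564.9 737.2 | 60 565.4 739.9 | 80 565.8 736.5 | 100 566.6 736.4 | 120 565.6 736.2 | 
wall
[(np.int64(480), np.int64(0)), (np.int64(485), np.int64(0)), (np.int64(490), np.int64(0)), (np.int64(495), np.int64(0)), (np.int64(500), np.int64(0)), (np.int64(505), np.int64(0)), (np.int64(510), np.int64(0)), (np.int64(515), np.int64(0)), (np.int64(520), np.int64(0)), (np.int64(525), np.int64(0)), (np.int64(530), np.int64(0)), (np.int64(535), np.int64(0)), (np.int64(540), np.int64(0)), (np.int64(545), np.int64(0)), (np.int64(550), np.int64(0)), (np.int64(555), np.int64(538)), (np.int64(560), np.int64(565)), (np.int64(565), np.int64(39)), (np.int64(570), np.int64(36)), (np.int64(575), np.int64(37)), (np.int64(580), np.int64(31)), (np.int64(585), np.int64(1)), (np.int64(590), np.int64(0)), (np.int64(595), np.int64(0)), (np.int64(600), np.int64(0)), (np.int64(605), np.int64(0)), (np.int64(610), np.int64(0))]
[2.09543106e-03 5.60371327e+02] -193.27368930162797 131.48538115662905 560.0622497381228
knob 505.9472799291567 -125.59697421629053
```

Call:
servo_tool --angular '[[0,0,0],[0,0,0],[0,0,0],[0,0,0],[0,0,0],[0,0,0],[0,0,7.4],[0,0,7.4],[0,0,7.4],[0,0,7.4]]' --slide '[[319,-652,15],[319,-652,15],[319,-652,15],[319,-652,15],[319,-652,15],[319,-652,15],[319,-652,15],[319,-652,15],[319,-652,15],[319,-652,15]]' --grip '[-1,-1,-1,-1,-1,-1,-1,-1,-1,-1]'

```text
time: 0.93
tool_pos: [415.4, 100.3, 235.2]
tcp_rot: [3.141, -0.0, 2.806]
contact_force: [1.2, 1.4, -0.2]
grip_width: 29.8
```

Call:
servo_tool --angular '[[0,0,0],[0,0,0],[0,0,0],[0,0,0],[0,0,0],[0,0,0],[0,0,0],[0,0,0],[0,0,0],[0,0,0]]' --slide '[[136,-277,0],[136,-277,0],[136,-277,0],[136,-277,0],[136,-277,0],[136,-277,0],[136,-277,0],[136,-277,0],[136,-277,0],[136,-277,0]]' --grip '[-1,-1,-1,-1,-1,-1,-1,-1,-1,-1]'

```text
time: 1.77
tool_pos: [550.8, -175.4, 234.1]
tcp_rot: [3.141, -0.002, 2.804]
contact_force: [0.3, 0.7, -0.2]
grip_width: 0.2
```

Call:
servo_tool --angular '[[0,0,0],[0,0,0],[0,0,0],[0,0,0],[0,0,0],[0,0,0],[0,0,0],[0,0,0],[0,0,0],[0,0,0]]' --slide '[[0,-2,-25],[0,-2,-50],[0,-2,-56],[-1,-2,-62],[-2,-2,-68],[-3,-1,-74],[-4,-1,-80],[-5,-1,-86],[-6,0,-91],[-6,0,-94]]' --grip '[-1,-1,-1,-1,-1,-1,-1,-1,-1,-1]'

```text
time: 2.6
tool_pos: [545.4, -175.0, 140.9]
tcp_rot: [-3.141, 0.001, 2.806]
contact_force: [-1.8, 0.1, 4.2]
grip_width: 0.9
```

Call:
servo_tool --angular '[[0,0,0],[0,0,0],[0,0,0],[0,0,0],[0,0,0],[0,0,0]]' --slide '[[0,0,-3],[0,0,-5],[0,0,-7],[0,0,-8.5],[0,0,-10],[0,0,-10]]' --grip '[-1,-1,-1,-1,-1,-1]'

```text
time: 3.1
tool_pos: [545.2, -174.9, 130.8]
tcp_rot: [3.142, -0.0, 2.806]
contact_force: [-0.3, -0.2, 0.1]
grip_width: 0.4
```

Call:
servo_tool --angular '[[0,0,0],[0,0,0],[0,0,0]]' --slide '[[0,0,-1],[0,0,-2],[0,0,-2]]' --grip '[-1,-1,-1]'

```text
time: 3.35
tool_pos: [545.4, -174.9, 130.5]
tcp_rot: [-3.141, 0.001, 2.806]
contact_force: [-5.2, 0.8, 10.4]
grip_width: 0.4
```

Run:
```python
from h import *
o=bot.get_obs();print(o["tool_pos"],o["contact_force"])
for n in("scene",):
    c=bot.capture(n);np.savez(f"{n}1.npz",**c)
    cv2.imwrite(f"pics/{n}1.png",cv2.resize(c["img"][130:285,200:380],None,fx=4,fy=4,interpolation=cv2.INTER_CUBIC))
```

```text
[ 545.42451061 -174.94794866  130.51529494] [-5.15000039  0.79153331 10.3678944 ]
```

View pics/scene1.png

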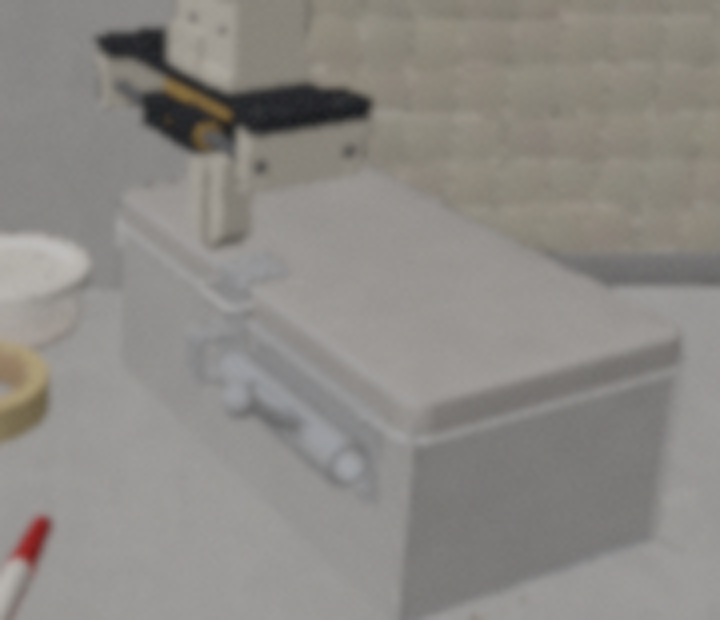

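Call:
servo_tool --angular '[[0,0,0],[0,0,0],[0,0,0],[0,0,0],[0,0,0],[0,0,0],[0,0,0],[0,0,0],[0,0,0]]' --slide '[[0,0,30],[0,0,70],[-126,-156,72],[-126,-156,72],[-126,-156,72],[-126,-156,72],[-126,-156,72],[-126,-156,72],[-126,-156,72]]' --grip '[-1,-1,-1,-1,-1,-1,-1,-1,-1]'

```text
time: 4.15
tool_pos: [418.4, -332.4, 201.1]
tcp_rot: [-3.142, 0.001, 2.802]
contact_force: [1.3, -1.1, -0.0]
grip_width: 0.8
```

Run:
```python
from h import *
o=bot.get_obs();print(o["tool_pos"],o["contact_force"])
for n in("scene","top"):
    c=bot.capture(n);np.savez(f"{n}2.npz",**c)
    a=c["img"][130:285,200:380] if n=="scene" else c["img"][90:250,190:390]
    cv2.imwrite(f"pics/{n}2.png",cv2.resize(a,None,fx=4,fy=4,interpolation=cv2.INTER_CUBIC))
```

```text
[ 418.3913002  -332.376006    201.12544502] [ 1.29762997 -1.08397113 -0.01908082]
```

View pics/scene2.png

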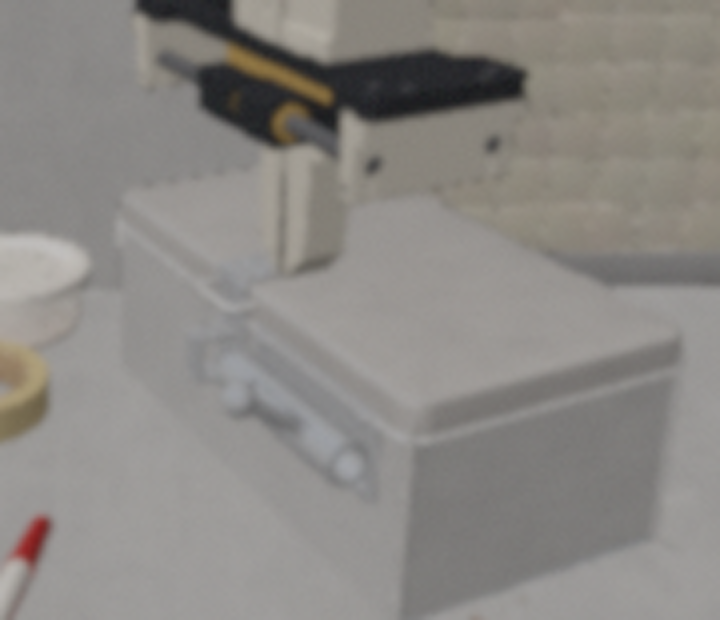

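View pics/top2.png

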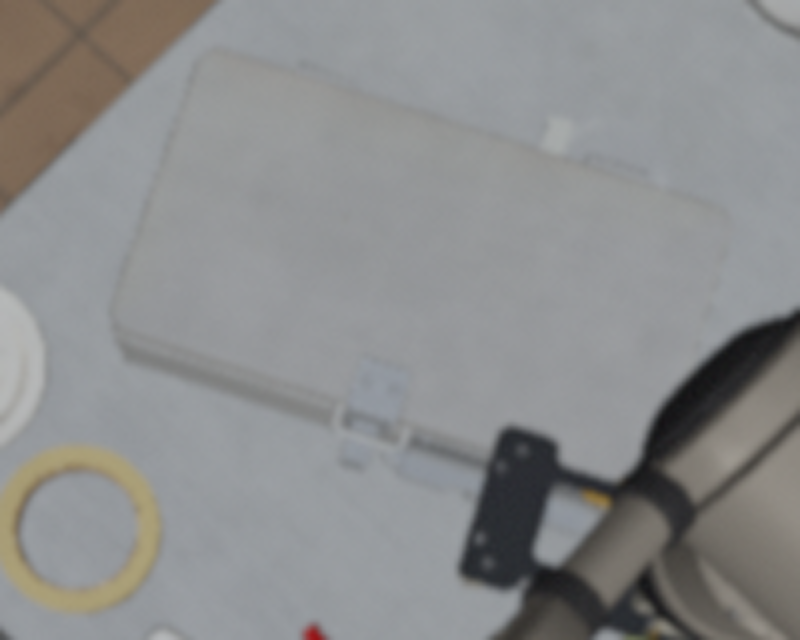

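Run:
```python
from box import *
c=dict(np.load("top2.npz"));s=dict(np.load("scene2.npz"))
vs,us=np.mgrid[110:185,228:350];P=pts(c,us.ravel(),vs.ravel());Q=P[(P[:,2]>122)&(P[:,2]<142)]
A=np.linalg.lstsq(np.c_[Q[:,:2]-Q[:,:2].mean(0),np.ones(len(Q))],Q[:,2],rcond=None)[0];print(len(Q),A)
a=np.radians(-19.2);ex=np.array([np.cos(a),np.sin(a)]);ey=np.array([-np.sin(a),np.cos(a)])
vs,us=np.mgrid[180:285,225:310];P=pts(s,us.ravel(),vs.ravel());W=P[(P[:,2]>15)&(P[:,2]<60)&(P[:,0]>400)]
wx=W[:,:2]@ex;wy=W[:,:2]@ey;m=abs(wx-np.median(wx))<8;print(np.polyfit(wy[m],wx[m],1),wy[m].min(),wy[m].max())
```

```text
7851 [-5.09255352e-03 -2.20604924e-03  1.30650739e+02]
[2.10174122e-03 5.60361628e+02] -193.69066326564771 134.18533795453425
```

Call:
servo_tool --angular '[[0,0,0],[0,0,0],[0,0,0],[0,0,0],[0,0,0]]' --slide '[[0,0,-35],[0,0,-65],[0,0,-85],[0,0,-98],[0,0,-98]]' --grip '[-1,-1,-1,-1,-1]'

```text
time: 4.67
tool_pos: [419.0, -328.2, 100.2]
tcp_rot: [3.139, -0.005, 2.808]
contact_force: [-1.2, 0.6, 0.0]
grip_width: 0.3
```

Run:
```python
from h import *
o=bot.get_obs();print(o["tool_pos"],o["contact_force"])
for n in("scene",):
    c=bot.capture(n)
    cv2.imwrite(f"pics/{n}3.png",cv2.resize(c["img"][150:285,220:340],None,fx=5,fy=4.4,interpolation=cv2.INTER_CUBIC))
```

```text
[ 419.00091989 -328.15316636  100.24289989] [-1.18213694  0.59176397  0.03986738]
```

View pics/scene3.png

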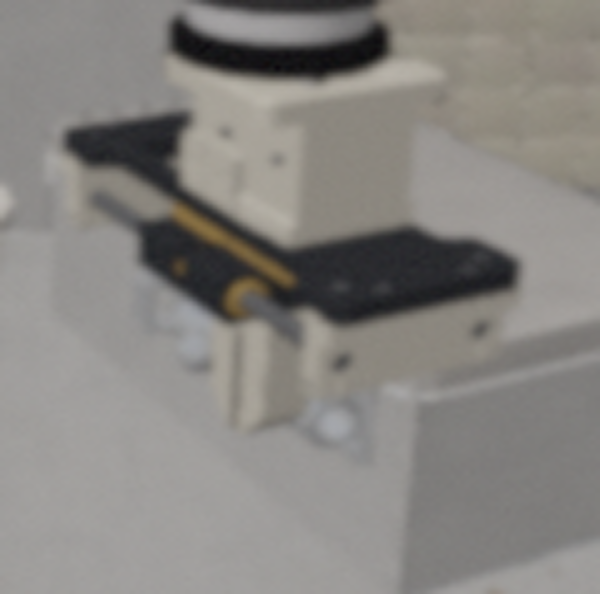

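Call:
servo_tool --angular '[[0,0,0],[0,0,0],[0,0,0],[0,0,0],[0,0,0],[0,0,0],[0,0,0],[0,0,0]]' --slide '[[2.3,6.6,0],[3.9,11.3,0],[5.3,15.1,0],[6.6,18.9,0],[7.9,22.7,0],[9.2,26.4,0],[10.5,30.2,0],[10.5,30.2,0]]' --grip '[-1,-1,-1,-1,-1,-1,-1,-1]'

```text
time: 5.38
tool_pos: [430.1, -300.2, 103.5]
tcp_rot: [-3.142, 0.001, 2.806]
contact_force: [0.8, -1.0, 0.6]
grip_width: 0.3
```

Call:
servo_tool --angular '[[0,0,0],[0,0,0],[0,0,0],[0,0,0],[0,0,0],[0,0,0]]' --slide '[[1.3,3.8,0],[2.6,7.6,0],[3.9,11.3,0],[5.3,15.1,0],[6.6,18.9,0],[6.6,18.9,0]]' --grip '[-1,-1,-1,-1,-1,-1]'

```text
time: 5.88
tool_pos: [436.5, -280.8, 103.1]
tcp_rot: [3.141, -0.0, 2.806]
contact_force: [0.7, -0.8, 0.5]
grip_width: 0.7
```

Run:
```python
from h import *
o=bot.get_obs();print(o["tool_pos"],o["contact_force"])
for n in("scene",):
    c=bot.capture(n)
    cv2.imwrite(f"pics/{n}4.png",cv2.resize(c["img"][150:285,220:340],None,fx=5,fy=4.4,interpolation=cv2.INTER_CUBIC))
```

```text
[ 436.53359139 -280.81756753  103.14257677] [ 0.70483587 -0.80984955  0.45028475]
```

View pics/scene4.png

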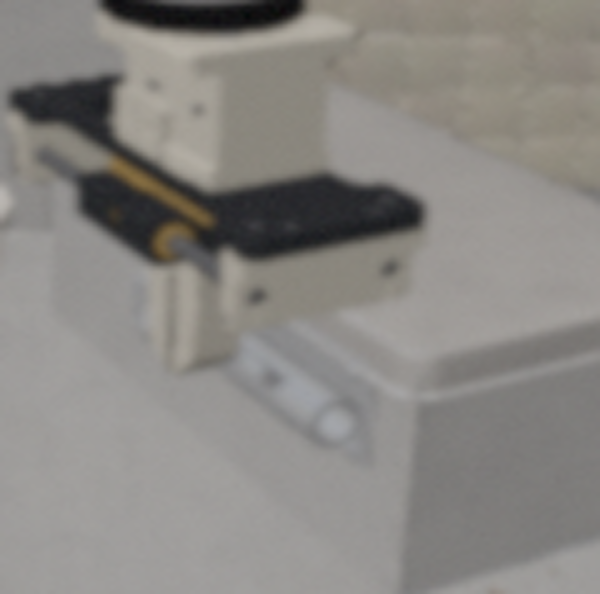

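Call:
servo_tool --angular '[[0,0,0],[0,0,0],[0,0,0]]' --slide '[[0.8,2.4,0],[1.6,4.7,0],[1.6,4.7,0]]' --grip '[-1,-1,-1]'

```text
time: 6.18
tool_pos: [437.9, -276.6, 103.1]
tcp_rot: [3.141, -0.0, 2.806]
contact_force: [0.4, -2.0, 0.4]
grip_width: 0.1
```

Call:
servo_tool --angular '[[0,0,0],[0,0,0],[0,0,0]]' --slide '[[0.8,2.4,0],[1.3,3.8,0],[1.3,3.8,0]]' --grip '[-1,-1,-1]'

```text
time: 6.43
tool_pos: [439.2, -272.9, 103.1]
tcp_rot: [3.141, -0.0, 2.806]
contact_force: [-0.8, -1.5, 0.0]
grip_width: 0.7
```

Call:
servo_tool --angular '[[0,0,0],[0,0,0],[0,0,0]]' --slide '[[0.5,1.4,0],[1,2.8,0],[1,2.8,0]]' --grip '[-1,-1,-1]'

```text
time: 6.68
tool_pos: [439.6, -272.0, 103.3]
tcp_rot: [-3.138, 0.0, 2.807]
contact_force: [-4.6, -8.9, -0.6]
grip_width: 0.6
```

Call:
servo_tool --angular '[[0,0,0],[0,0,0],[0,0,0],[0,0,0]]' --slide '[[-3,-8.5,0],[-3,-8.5,20],[-3,-8.5,50],[-3,-8.5,50]]' --grip '[-1,-1,-1,-1]'

```text
time: 7.02
tool_pos: [439.0, -280.4, 157.6]
tcp_rot: [-3.14, 0.007, 2.806]
contact_force: [1.3, -0.4, 1.0]
grip_width: 0.5
```

Run:
```python
from h import *
o=bot.get_obs();print(o["tool_pos"],o["contact_force"])
for n in("scene","wrist"):
    c=bot.capture(n);np.savez(f"{n}5.npz",**c)
    a=c["img"][150:285,220:340] if n=="scene" else c["img"]
    cv2.imwrite(f"pics/{n}5.png",cv2.resize(a,None,fx=5,fy=4.4,interpolation=cv2.INTER_CUBIC) if n=="scene" else a)
print(c["T_tool_cam"],c["fov_y"])
```

```text
[ 438.99598551 -280.39097241  157.58034094] [ 1.28635795 -0.39906248  1.00713136]
[[-1.21101890e-03 -9.54897878e-01 -2.96931939e-01  8.16202705e+01]
 [ 9.99999173e-01 -1.02773563e-03 -7.73360125e-04  3.75202943e-01]
 [ 4.33312407e-04 -2.96932630e-01  9.54898333e-01 -1.56733031e+02]
 [ 0.00000000e+00  0.00000000e+00  0.00000000e+00  1.00000000e+00]] 70.99973589915996
```

View pics/scene5.png

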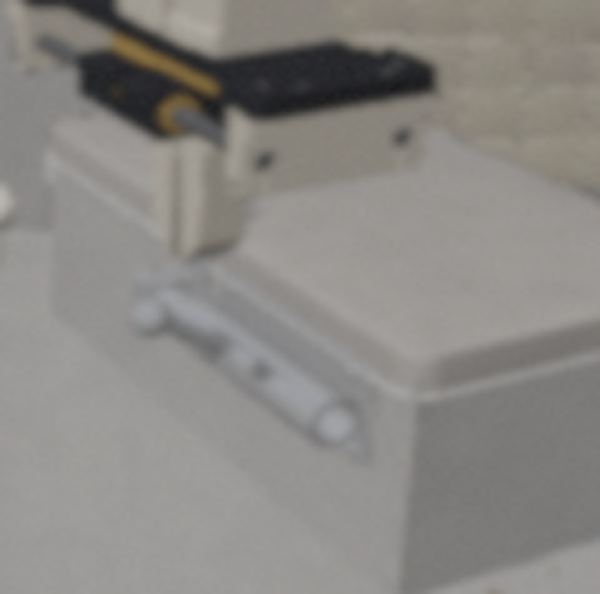

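View pics/wrist5.png

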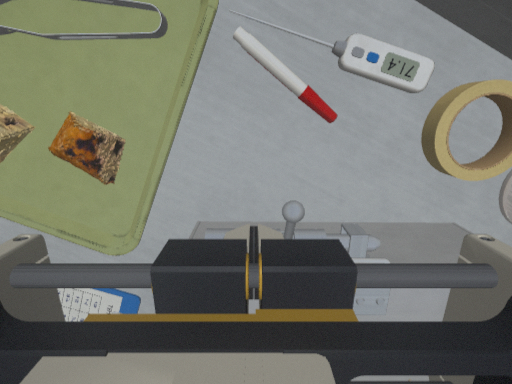

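Run:
```python
from h import *
from scipy.spatial.transform import Rotation as Ro
c=dict(np.load("wrist5.npz"));f=192/np.tan(np.radians(c["fov_y"]/2));T=c["T_tool_cam"]
Rt=Ro.from_euler("xyz",[-3.14,.007,2.806]).as_matrix();t=np.array([438.996,-280.391,157.58])
cx,cy=float(c["cx"]),float(c["cy"])
d=Rt@T[:3,:3]@np.array([(292-cx)/f,(211-cy)/f,1]);o=Rt@T[:3,3]+t
p=o+d*(113-o[2])/d[2];print(p, "depth",o+d*c["range_z"][211,292])
r=p[:2]-[624.3,-249.2];print("local",r@[.9444,-.3289],r@[.3289,.9444])
```

```text
[ 445.91388714 -249.92660169  113.        ] depth [ 442.16798538 -250.04293039  121.8658471 ]
local -168.2288656862718 -59.35739515562045
```

```bash
python3 - <<'E'
from h import *
ex=np.array([.9444,-.3289,0]);ey=np.array([.3289,.9444,0]);O=np.array([624.3,-249.2,0])
for n in(0,2,5):
    c=dict(np.load(f"scene{n}.npz"));g=cv2.cvtColor(c["img"],cv2.COLOR_BGR2GRAY)
    x0,y0=(253,222) if n!=5 else (244,215)
    # bright blob centroid
    w=g[y0:y0+13,x0:x0+13].astype(float);th=np.percentile(w,75);yy,xx=np.nonzero(w>th);print(n,xx.mean()+x0,yy.mean()+y0)
    cv2.imwrite(f"pics/k{n}.png",cv2.resize(g[205:245,235:285],None,fx=10,fy=10,interpolation=cv2.INTER_CUBIC))
f=192/np.tan(np.radians(c["fov_y"]/2));R=c["R"];o=-R.T@c["t"]
for u,v in[(259,228.7),(250,221.6)]:
    d=R.T@np.array([(u-c["cx"])/f,(v-c["cy"])/f,1]);k=(-167.5-(o-O)@ex)/(d@ex);p=o+d*k;print(p,(p-O)@ey)
E
python3 -c "
import cv2,numpy as np
cv2.imwrite('pics/k.png',np.hstack([cv2.imread('pics/k2.png')[:,:380],cv2.imread('pics/k5.png')[:,:380]]))"
```

```text
0 259.2 224.9
2 259.3783783783784 224.83783783783784
5 251.1951219512195 219.14634146341464
[ 434.77450903 -284.12816561  113.2473064 ] -95.3210935767715
[ 446.86153425 -249.42160855  111.86580507] -58.56879849788094
```

View pics/k.png

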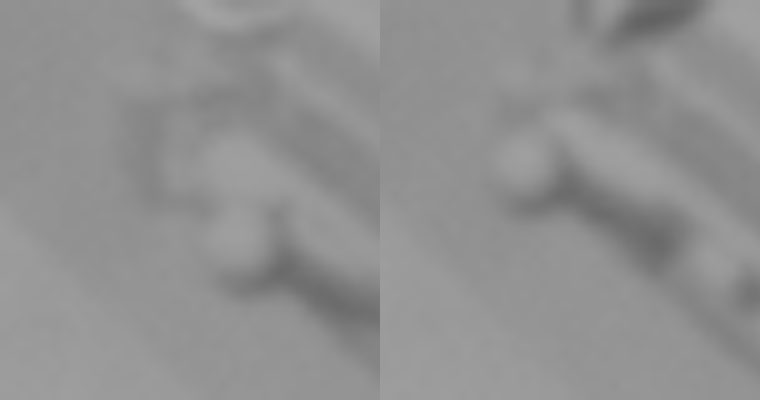

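Call:
servo_tool --angular '[[0,0,0],[0,0,0],[0,0,0],[0,0,0]]' --slide '[[3.6,31.6,0],[3.6,31.6,-15],[3.6,31.6,-25],[3.6,31.6,-25]]' --grip '[-1,-1,-1,-1]'

```text
time: 7.45
tool_pos: [439.3, -246.1, 125.4]
tcp_rot: [3.14, -0.005, 2.806]
contact_force: [-0.1, -0.0, -0.4]
grip_width: 0.5
```

Run:
```python
from h import *
o=bot.get_obs();print(o["tool_pos"],o["contact_force"])
r=o["tool_pos"][:2]-np.array([624.3,-249.2]);print("local",r@[.9444,-.3289],r@[.3289,.9444])
```

```text
[ 439.28669587 -246.07831438  125.38338048] [-0.13030054 -0.04745193 -0.4045716 ]
local -175.75328681850544 -57.90275582285947
```

Call:
servo_tool --angular '[[0,0,0],[0,0,0],[0,0,0],[0,0,0],[0,0,0],[0,0,0],[0,0,0],[0,0,0]]' --slide '[[2.8,-1,0],[2.8,-1,-4],[2.8,-1,-8],[2.8,-1,-12],[2.8,-1,-16],[2.8,-1,-20],[2.8,-1,-24],[2.8,-1,-24]]' --grip '[-1,-1,-1,-1,-1,-1,-1,-1]'

```text
time: 8.12
tool_pos: [443.4, -248.2, 103.3]
tcp_rot: [3.141, -0.001, 2.806]
contact_force: [0.1, 0.8, -0.7]
grip_width: 0.5
```

Run:
```python
from h import *
a=bot.capture("scene")["img"][150:285,220:340];w=bot.capture("wrist")["img"]
a=cv2.resize(a,(341,384),interpolation=cv2.INTER_CUBIC)
cv2.imwrite("pics/m6.png",cv2.resize(np.hstack([a,w]),(800,360)))
```

```text
(no output)
```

View pics/m6.png

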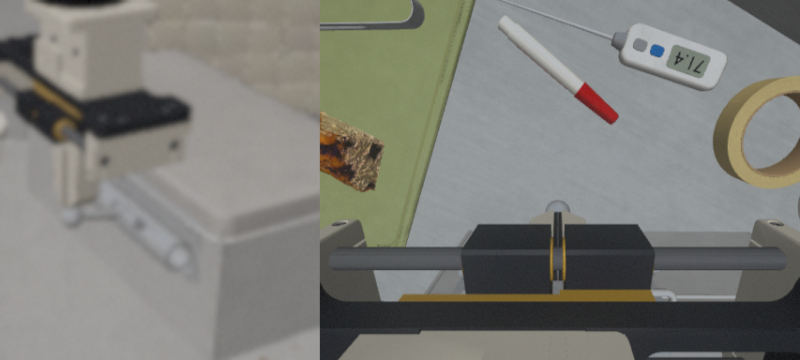

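Call:
servo_tool --angular '[[0,0,0],[0,0,0],[0,0,0],[0,0,0],[0,0,0],[0,0,0],[0,0,0],[0,0,0],[0,0,0]]' --slide '[[0,0,-4],[0,0,-8],[0,0,-12],[0,0,-16],[0,0,-20],[0,0,-24],[0,0,-28],[0,0,-31],[0,0,-31]]' --grip '[-1,-1,-1,-1,-1,-1,-1,-1,-1]'

```text
time: 8.97
tool_pos: [443.7, -248.4, 72.7]
tcp_rot: [3.141, 0.0, 2.806]
contact_force: [-0.3, -0.7, 1.0]
grip_width: 0.4
```

Call:
servo_tool --angular '[[0,0,0],[0,0,0],[0,0,0],[0,0,0]]' --slide '[[0,0,-2],[0,0,-4],[0,0,-5],[0,0,-5]]' --grip '[-1,-1,-1,-1]'

```text
time: 9.3
tool_pos: [443.7, -248.4, 68.2]
tcp_rot: [-3.142, 0.0, 2.806]
contact_force: [0.6, -0.4, 1.3]
grip_width: 0.6
```

Call:
servo_tool --angular '[[0,0,0],[0,0,0],[0,0,0]]' --slide '[[0,0,-1.5],[0,0,-3],[0,0,-3]]' --grip '[-1,-1,-1]'

```text
time: 9.55
tool_pos: [444.1, -248.6, 65.6]
tcp_rot: [-3.141, 0.001, 2.806]
contact_force: [0.8, 0.7, 7.0]
grip_width: 0.2
```

Call:
servo_tool --angular '[[0,0,0],[0,0,0],[0,0,0]]' --slide '[[0,0,-0.5],[0,0,-1],[0,0,-1]]' --grip '[-1,-1,-1]'

```text
time: 9.8
tool_pos: [444.2, -248.6, 65.3]
tcp_rot: [-3.141, 0.002, 2.806]
contact_force: [-0.8, 0.7, 11.6]
grip_width: 0.3
```

Call:
servo_tool --angular '[[0,0,0],[0,0,0],[0,0,0],[0,0,0],[0,0,0],[0,0,0],[0,0,0],[0,0,0],[0,0,0]]' --slide '[[0,0,10],[0,0,40],[0,0,80],[0,0,120],[0,0,150],[-70,100,150],[-70,100,150],[-70,100,150],[-70,100,150]]' --grip '[-1,-1,-1,-1,-1,-1,-1,-1,-1]'

```text
time: 10.55
tool_pos: [368.5, -142.9, 213.6]
tcp_rot: [3.139, -0.006, 2.808]
contact_force: [0.0, -0.1, 0.4]
grip_width: 0.6
```

Run:
```python
from h import *
o=bot.get_obs();print(o["time"],o["tool_pos"],o["contact_force"])
c=bot.capture("scene");np.savez("scene7.npz",**c)
cv2.imwrite("pics/s7.png",cv2.resize(c["img"][150:285,220:380],None,fx=4,fy=4,interpolation=cv2.INTER_CUBIC))
t=bot.capture("top");np.savez("top7.npz",**t);cv2.imwrite("pics/t7.png",t["img"])
f=192/np.tan(np.radians(c["fov_y"]/2))
vs,us=np.mgrid[110:180,240:350];P=pts(t,us.ravel(),vs.ravel());Q=P[(P[:,2]>122)&(P[:,2]<142)]
print(len(Q),np.linalg.lstsq(np.c_[Q[:,:2]-Q[:,:2].mean(0),np.ones(len(Q))],Q[:,2],rcond=None)[0])
a=np.radians(-19.2);ex=np.array([np.cos(a),np.sin(a)]);ey=np.array([-np.sin(a),np.cos(a)])
vs,us=np.mgrid[180:285,225:310];P=pts(c,us.ravel(),vs.ravel());W=P[(P[:,2]>15)&(P[:,2]<40)&(P[:,0]>400)]
wx=W[:,:2]@ex;wy=W[:,:2]@ey;m=abs(wx-np.median(wx))<8;print(np.polyfit(wy[m],wx[m],1),wy[m].min(),wy[m].max())
```

```text
10.55 [ 368.48502682 -142.94072189  213.57722704] [ 0.04868808 -0.05725655  0.36689269]
6669 [-6.55460971e-03  4.40585955e-04  1.30711252e+02]
[2.78323129e-03 5.60334790e+02] -192.76809809991042 131.84112416902906
```

View pics/s7.png

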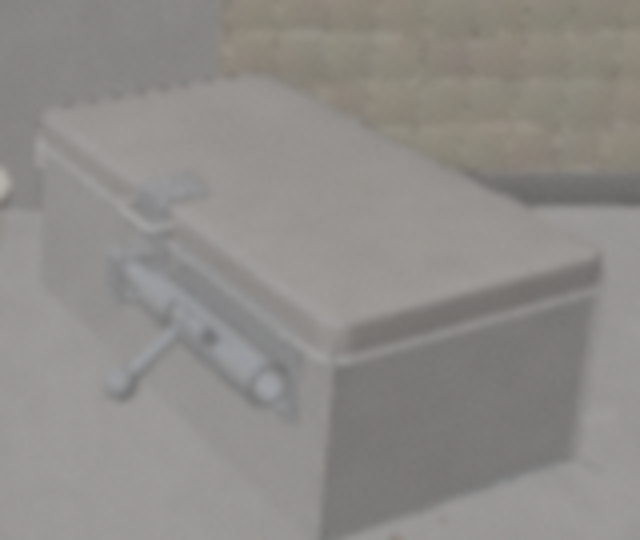

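View pics/t7.png

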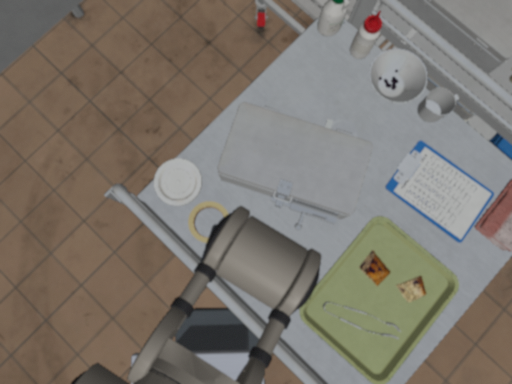

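Run:
```python
from h import *
ex=np.array([.9444,-.3289,0]);ey=np.array([.3289,.9444,0]);O=np.array([624.3,-249.2,0])
c=dict(np.load("scene7.npz"));f=192/np.tan(np.radians(c["fov_y"]/2));R=c["R"];o=-R.T@c["t"]
d=R.T@np.array([(250-c["cx"])/f,(246-c["cy"])/f,1]);p=o+d*((-167.5-(o-O)@ex)/(d@ex));print(p,(p-O)@ey)
```

```text
[ 446.38689014 -250.78449666   55.03561271] -60.01202048204788
```

Knob height is 55 mm (57 expected with the handle fully down), so the handle is down in its notch. I'm handing in.

Run:
```python
from plant import bot
print(bot.close_job())
```

```text
the job is handed in; nothing more can be done
None
```

I pressed the lid shut, pushed the bolt home through the eye and pushed its handle down into the notch. The job was handed in after about 10.6 s of the 45 s; the hand-in reports no verdict.

**Last checks:**
- **Lid:** its top is level to within about 0.007 rad at 131 mm height, against a limit of 0.03 rad.
- **Bolt:** it met a firm stop at about 10 N. The wrist picture showed its tip through the eye.
- **Handle:** the knob centre sits at about 55 mm, where 57 mm is expected at the bottom. The handle stopped firmly at 7–12 N.
- **Box:** its front stayed where it was, to within a millimetre or two.
- **Bystanders:** the tub shows no shift. The arm hid most of the tape, the probe and the marker in the last top picture. The last wrist picture showed no contact with them.
- **Robot:** the tool ended clear of everything, with only noise on the force reading.

**One disagreement:** two ways of measuring the bolt's travel differ. The pictures gave about 37 mm; the finger position gave about 41 mm if the closed fingers are 38 mm thick. The bolt could start anywhere from 0 to 10 mm along, so I relied on the stop. The handle can only turn when the bolt is within 3 mm of home, and it did turn.

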